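# Set up the bar blender: jar on, fifth speed click, start

## Robot

A 7-joint arm with a two-finger parallel gripper is mounted at the origin on the work surface. World frame = base frame: x ahead of the robot, y to its left, z up, the work surface at z = 0. Lengths are in m, angles in rad, forces in N, time in s.
With the tool pointing down it reaches from about 0.4 to 0.85 m from the base axis. Payload 4.5 kg.
Tool frame: the origin (TCP) lies at the very end of the fingers, on their centre line; the grasp point (between the pads) lies 19 mm behind it (bot.tcp_to_grasp is the distance from the TCP to the grasp point, in m); z points along the fingers, y is the line along which they close (so a half turn about z gives the same grasp; the last joint's range is limited). The gripper opens to 88 mm and grips with 3 to 60 N. Pads are 18 mm wide; open, the fingers measure 123 mm over their backs; the gripper's body (75 mm by 187 mm) begins 45 mm behind the grasp point.
Start: joints at [-1.102, 0.689, -0.195, 1.565, 0.157, 0.902, -0.215], TCP at [0.263, 0.567, 0.239] pointing down, gripper open.
Joint ranges: [-3.01, 3.01], [-0.46, 2.08], [-1.47, 1.51], [0.13, 2.56], [-1, 4.14], [0.04, 2.09], [-2.66, 2.66]. Speed limits (rad/s): [2.57, 2.57, 3.14, 3.14, 3.14, 3.14, 3.14].

## Interface

Orientations are given as a 3x3 rotation matrix whose columns are the frame's x, y, z axes.
In Python, from rig import bot gives the robot as it stands.
- The arm moves only by the tool play_rows, never from a script. Its argument "plan" is a list that holds one entry, the list of rows, each a list of 6 numbers: the shift along the tool's x, y, z in mm, then the turn, a rotation vector about the tool's x, y, z in rad. In form: [[[tx, ty, tz, wx, wy, wz], ...]]. A call has 1 to 10 rows; each row is the pose to reach, as a shift and turn from the pose commanded when the call began, along the tool's axes at that moment; what a row does not reach only later rows make up. A row lasts 1/8 s, in which the tool goes at most 62.5 mm and 10.7 degrees, less where a joint would pass 70% of its speed; a pose out of reach is approached as far as the arm can. A call with a gripper value outside its range is refused whole. "grip" is the opening, from 0 (shut) to 1 (fully open), set as the call begins (left out, the last holds). The fingers move at their own pace and stop on an object; the grip force is fixed at half the most. Time passes only in rows, so rows that repeat a pose let the fingers close. It gives the time, the measured TCP pose, the force, the opening and the grip force at its end, in the units of the state.
- bot.get_state(): the state, without advancing time (a new reading comes with each control period).
- bot.camera(name): name is "scene" or "top" or "wrist"; returns the picture (480x640x3 uint8, red, green, blue); there is no depth.
- bot.camera_model(name): a dict with "vertical_fov" (degrees; the focal length in pixels is half the picture's height over the tangent of half this angle, whatever the lens; pixels are square), "cx", "cy" (the principal point, pixels), "R" (3x3) and "t" (3): a world point X has camera coordinates R X + t; the wrist camera has in their place "mount" (4x4, takes a point from camera to tool coordinates, whose origin is the TCP and whose axes are the flange's). Camera axes: x right, y down, z forward; pixel columns grow to the right and rows downward; lengths in m; the calibration is good to about 2 mm. A picture is of the moment at which its call begins: read the wrist's pose just before it. camera_model takes no time and is no camera call.
- bot.finish_job(): hands the job in; it is judged then, once.
The state is a dict: "time_s": time; "q": joint angles; "joint_velocities": joint speeds; "effort": joint torques, N m; "position": TCP position; "ee_rot": TCP orientation; "force": force on the tool from outside, world axes, zero at the start; "torque": the same for the moment, N m; "width": finger opening in m; "gripper_force": force on a finger pad.
Only numpy, scipy, OpenCV 4.12 (cv2) and the standard library are available. Lean on these libraries where they do the work, as an engineer would, in place of code of your own. Each camera call takes 0.05 s, during which the arm holds its last target. There are 200 camera calls.

## Task

Stand the frosted jar upright in the socket of the blender base, and turn the speed dial up to the fifth click above its lowest stop. Only when the jar is in and the dial is set, push the orange start paddle over to its far end to switch the blender on. Leave the cup, the tamper and the milk jug standing where they are.

Things in the scene. Friction and masses are not known exactly. Their poses are not given: they have to be found in the camera images.
- blender: Cream plastic blender base fixed on the steel shelf, 235 long (x) by 200 wide (y). Origin: centre of its underside, 70 above the work surface; x to its rear, y to its left, z up. Front half: grey console sloping up to the rear at 15 degrees, 64 high at the front edge, 95 at the middle. Rear half: flat deck 95 high with the black jar socket. Behind the shelf: a brick wall 162 high over the work surface.
- console: Sloping grey console of the base, 108 by 184 mm. Origin: its middle, on the surface (59 mm in front of the base's origin, 79 mm above its underside); x up the slope to the rear, y left, z out of the surface (15 degrees from vertical, leaning to the front). The dial's axis stands at y = +40 mm, the start paddle's pivot at y = -58 mm, 2 mm above the surface.
- seat (a point): Centre of the socket's floor in the deck, 99 mm above the base's underside. The socket is a raised black round collar, inside radius about 40 mm at the floor, widening to 44 mm at the rim, which is 16 mm above the floor. Level.
- jar_center (a point): Frosted glass jar, upright, 140 mm high, 0.32 to 0.59 kg: black foot radius 36 (lowest 22 mm), frosted body radius 38, dark twist cap radius 30 on top, 32 tall (108 to 140 above the bottom), screwed tight; it can be gripped by the cap. Point: on its axis half-way up, 70 over its bottom; z up. Starts on the shelf, left or right of the blender. Seated, the point is 70 above seat.
- dial (a joint): Angle of the black speed dial (rad): 0 at the lowest stop, growing clockwise seen from above, to 3.351. Nine positions 0.4189 apart, each with a white tick, longer for higher speed: lowest stop (pointer left), then clicks 1 to 8; click 4 points straight up the slope, click 5 is 2.094. Starts between lowest stop and click 3. A detent (peak 0.08 N m) pulls it to the nearest position, also when let go.
- dial_grip (a point): On the dial's axis 30 mm above the console. z out along the axis; x along the grip bar to its pointer end (white line); turns with the dial. The dial is a disc of radius 34 mm, face 15 mm above the console; on it stands a straight grip bar 66 mm long (x), 14 mm wide (y), its top 42 mm above the console, which can be pinched across its width.
- paddle (a joint): Angle of the orange start paddle (rad): 0 off (leaning 0.41 from vertical to the front), 0.7 on (leaning 0.29 from vertical to the rear, at its stop). It turns about the console's left-right axis and stays where it is left; 1 to 2 N at its tip moves it.
- paddle_tip (a point): Middle of the top edge of the orange start paddle, a flat bat 54 mm long from its pivot, 30 mm wide (left-right), 11 mm thick, 98 mm to the right of the dial's axis. z along the bat away from the pivot, y left.
- cup: Red ceramic espresso cup, bystander on the shelf, radius 32 mm, 60 mm high. Origin: centre of its underside.
- tamper: Wooden tamper, bystander, standing on its steel foot on the shelf, radius 29 mm, 90 mm high. Origin: centre of its underside.
- jug: Steel milk jug with a handle, bystander on the shelf across the blender from the jar, radius 36 mm, 95 mm high. Origin: centre of its underside.
Things that resemble listed ones, but are neither listed nor needed, are in the scene too. Leave any green, purple or turquoise look-alike of the part that bears jar_center alone.

How it is judged:
By the outcome, as a careful person would: the job done as asked, in the order asked, and still so for the second after the job is handed in, with the robot touching nothing.
It also fails if it takes over 67 s, if anything falls off the work surface, if the arm or the gripper's body presses on something with over 40 N, if the wrist force passes 120 N, or if a joint passes its speed limit or range.

## Working session

There is one attempt and no reset: what is moved stays moved. The work goes in short steps, Python scripts to look and compute and a tool call to move; the robot and the scene stay as the last step left them, time stands still between calls to the robot, and variables do not carry over. Pictures are saved under pics/ and viewed, at most 10 in all, crops included, and the job is handed in when it is done.

Besides the shell and the picture viewer there is one more tool, called after "Request:" as name(argument=value, ...) on one line, values as JSON. play_rows: Moves the arm, as the interface text tells. Its arguments: {"type":"object","properties":{"plan":{"type":"array","items":{"type":"array","items":{"type":"array","items":{"type":"number"}}}},"grip":{"type":"number"}},"required":["plan"]}

```bash
mkdir -p pics; ls; python3 - <<'E'
from rig import bot
import cv2,numpy as np
for n in("scene","top"):
    cv2.imwrite(f"pics/{n}0.png",bot.camera(n)[:,:,::-1]); m=bot.camera_model(n);print(n,m)
print(bot.camera_model("wrist"))
s=bot.get_state();print(s['time_s'],s['position'],np.round(s['ee_rot'],3),s['width'],s['force'])
E
```

```text
pics
scene {'vertical_fov': 47.27271841590283, 'cx': 319.48541248468985, 'cy': 234.68455490459553, 'R': array([[-0.89553864,  0.44498188, -0.00129021],
       [ 0.36008124,  0.72296409, -0.58963075],
       [-0.26144223, -0.5285017 , -0.80767191]]), 't': array([ 0.46494539, -0.10488609,  1.7739484 ])}
top {'vertical_fov': 48.36599619990304, 'cx': 308.13170752228024, 'cy': 236.04801162600336, 'R': array([[-0.02830903, -0.99954082, -0.01080523],
       [-0.98250642,  0.02981378, -0.18382674],
       [ 0.18406447,  0.00541225, -0.98289927]]), 't': array([0.01806403, 0.51556755, 1.5249007 ])}
{'vertical_fov': 63.84833369607998, 'cx': 314.8689542980611, 'cy': 239.84583830017382, 'mount': array([[-2.47764885e-04, -9.64759530e-01, -2.63133024e-01,
         6.58918496e-02],
       [ 9.99999925e-01, -3.17623122e-04,  2.22948329e-04,
         8.76168286e-04],
       [-2.98668658e-04, -2.63132949e-01,  9.64759536e-01,
        -1.46668962e-01],
       [ 0.00000000e+00,  0.00000000e+00,  0.00000000e+00,
         1.00000000e+00]])}
0.1 [0.26307937 0.56632853 0.23801492] [[-0.907  0.421 -0.001]
 [ 0.421  0.907 -0.001]
 [-0.    -0.002 -1.   ]] 0.08817806240693858 [-0.40697745 -0.07551838  0.22371155]
```

View pics/scene0.png

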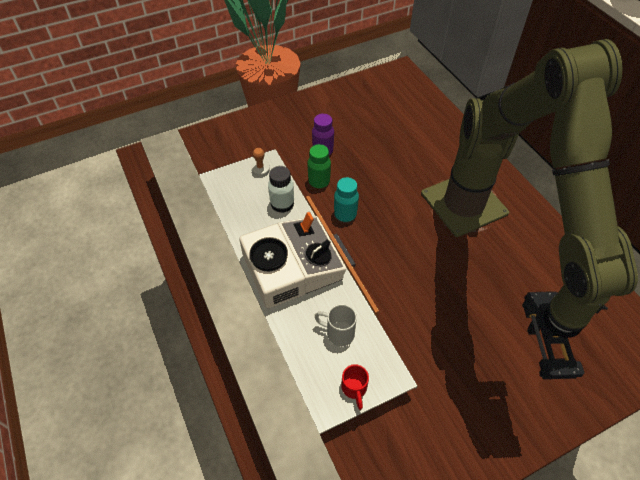

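View pics/top0.png

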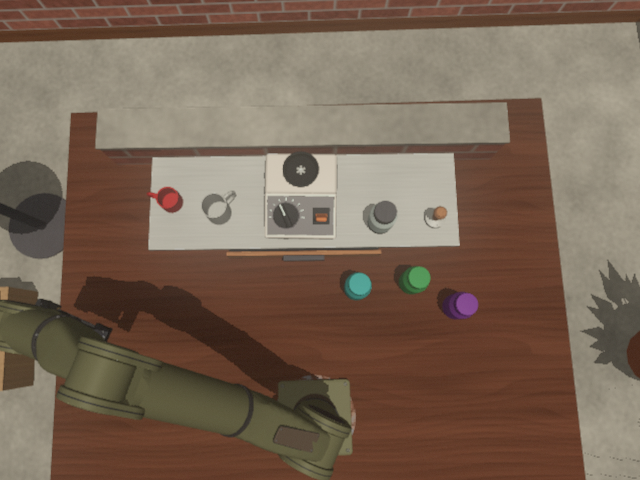

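The frosted, dark-capped jar is at scene (281,188) and top (383,212). The look-alikes, by top pixels, are turquoise (358,286), green (416,279) and purple (462,305). The frosted, dark-capped one on the shelf fits the description. I'll check it in one enlarged crop.

```bash
python3 - <<'E'
import cv2,numpy as np
a=cv2.imread("pics/top0.png")[145:250,255:455]; b=cv2.imread("pics/scene0.png")[155:305,235:365]
a=cv2.resize(a,None,fx=4,fy=4,interpolation=3)
cv2.imwrite("pics/crop1.png",a)
cv2.imwrite("pics/crop2.png",cv2.resize(b,None,fx=4,fy=4,interpolation=3))
E
```

```text
(no output)
```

View pics/crop1.png

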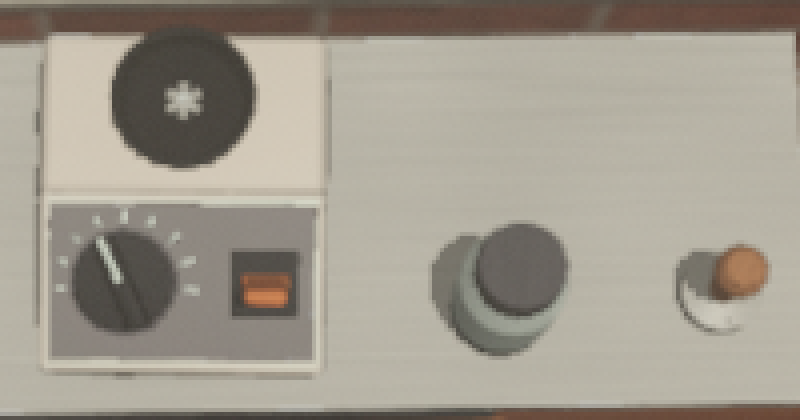

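View pics/crop2.png

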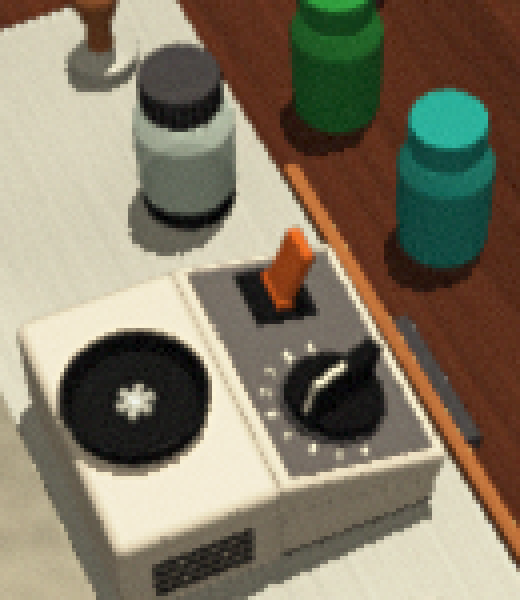

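The crop confirms the frosted jar with a dark ribbed cap and black foot. The dial pointer is about 21° left of straight up, so click 3, and it needs about +0.84 rad. The socket star is at crop (183,100).

```bash
cat > h.py <<'E'
from rig import bot
import numpy as np, cv2
def ray(n,u,v,P=None):
    m=bot.camera_model(n); f=240/np.tan(np.radians(m['vertical_fov']/2))
    d=np.array([(u-m['cx'])/f,(v-m['cy'])/f,1])
    if n=="wrist":
        T=P@m['mount']; return T[:3,3],T[:3,:3]@d
    return -m['R'].T@m['t'], m['R'].T@d
def atz(n,u,v,z,P=None):
    o,d=ray(n,u,v,P); return o+d*(z-o[2])/d[2]
def pose(s):
    P=np.eye(4);P[:3,:3]=s['ee_rot'];P[:3,3]=s['position'];return P
def tri(rs):
    A=np.zeros((3,3));b=np.zeros(3)
    for o,d in rs:
        d=d/np.linalg.norm(d);Q=np.eye(3)-np.outer(d,d);A+=Q;b+=Q@o
    return np.linalg.solve(A,b)
def proj(n,X,P=None):
    m=bot.camera_model(n); f=240/np.tan(np.radians(m['vertical_fov']/2))
    if n=="wrist":
        c=(np.linalg.inv(P@m['mount'])@np.append(X,1))[:3]
    else: c=m['R']@X+m['t']
    return f*c[0]/c[2]+m['cx'],f*c[1]/c[2]+m['cy']
E
python3 - <<'E'
from h import *
np.set_printoptions(precision=4,suppress=True)
c1=lambda u,v:("top",(u+.5)/4-.5+255,(v+.5)/4-.5+145)
c2=lambda u,v:("scene",(u+.5)/4-.5+235,(v+.5)/4-.5+155)
print("seat",tri([ray(*c1(183,100)),ray(*c2(136,401))]),atz(*c1(183,100),.169))
print("cap",tri([ray(*c1(521,269)),ray(*c2(180,68))]),atz(*c1(521,269),.21),atz(*c2(180,68),.21))
print("dial",tri([ray(*c1(124,282)),ray(*c2(334,396))]))
for z,p in((.165,(49,38)),(.165,(326,38)),(.165,(46,195)),(.165,(323,195)),(.134,(44,371)),(.134,(320,371))): print("corner",atz(*c1(*p),z))
for n,a in(("mid",(.165,41,0)),):pass
print("tamper top",atz(*c1(742,270),.16)); print("jug",atz("top",217,210,.165),"cup",atz("top",170,200,.13))
for p in ((117,282),(100,238)): print("ptr",atz(*c1(*p),.19))
E
```

```text
seat [0.6798 0.0192 0.171 ] [0.6814 0.0185 0.169 ]
cap [ 0.5447 -0.2034  0.211 ] [ 0.5445 -0.2033  0.21  ] [ 0.5446 -0.2046  0.21  ]
dial [0.5558 0.0635 0.1538]
corner [0.7309 0.1113 0.165 ]
corner [ 0.7247 -0.0826  0.165 ]
corner [0.6174 0.1149 0.165 ]
corner [ 0.6114 -0.0762  0.165 ]
corner [0.4996 0.1207 0.134 ]
corner [ 0.4938 -0.0709  0.134 ]
tamper top [ 0.5507 -0.3617  0.16  ]
jug [0.5744 0.2508 0.165 ] cup [0.6161 0.3903 0.13  ]
ptr [0.5486 0.0658 0.19  ]
ptr [0.5794 0.0767 0.19  ]
```

```bash
cat >> h.py <<'E'
from scipy.spatial.transform import Rotation as Ro
np.set_printoptions(precision=4,suppress=True)
yaw=-.035
B=Ro.from_euler('z',yaw).as_matrix()
C=B@Ro.from_euler('y',-15,degrees=True).as_matrix()   # console axes
Co=np.array([.613,.0195,.07])+B@[-.059,0,.079]
def tool(M,a):  # tool y at angle a in plane of frame M, z = -M z
    y=M@[np.cos(a),np.sin(a),0]; z=-M[:,2]; return np.c_[np.cross(y,z),y,z]
def rel(R,p):
    s=bot.get_state(); Rc=s['ee_rot']; d=Rc.T@(np.array(p)-s['position'])*1e3
    w=Ro.from_matrix(Rc.T@R).as_rotvec(); print("shift",np.round(d,1),"turn",np.round(w,4),"t",s['time_s'])
E
python3 - <<'E'
from h import *
r=np.radians
print(Co, Co+C@[0,.04,.03])
rel(tool(C,r(114)),Co+C@[0,.04,.10])
E
```

```text
[0.554  0.0216 0.149 ] [0.5477 0.0618 0.178 ]
shift [-453.9 -344.8   -7. ] turn [ 0.001  -0.2698 -0.8136] t 0.1
```

Request:
play_rows(plan=[[[-454,-345,-7,0.001,-0.27,-0.814],[-454,-345,-7,0.001,-0.27,-0.814],[-454,-345,-7,0.001,-0.27,-0.814],[-454,-345,-7,0.001,-0.27,-0.814],[-454,-345,-7,0.001,-0.27,-0.814],[-454,-345,-7,0.001,-0.27,-0.814],[-454,-345,-7,0.001,-0.27,-0.814],[-454,-345,-7,0.001,-0.27,-0.814],[-454,-345,-7,0.001,-0.27,-0.814],[-454,-345,-7,0.001,-0.27,-0.814]]], grip=1)

```text
time_s: 1.35
position: [0.531, 0.0557, 0.2452]
ee_rot: [[-0.9, -0.35, 0.259], [-0.365, 0.931, -0.013], [-0.236, -0.106, -0.966]]
force: [-0.1, 0.3, 0.2]
width: 0.0884
gripper_force: 0.0
```

```bash
python3 - <<'E'
from h import *
s=bot.get_state(); im=bot.camera("wrist"); P=pose(s); np.save("P1.npy",P)
cv2.imwrite("pics/w1.png",im[:,:,::-1]); print(s['position'],s['time_s'])
print("pred dial grip top",proj("wrist",Co+C@[0,.04,.042],P),"disc",proj("wrist",Co+C@[0,.04,.015],P))
print("tip",proj("wrist",Co+C@[0,-.058,.002]+B@[-.0215,0,.0495],P))
E
```

```text
[0.531  0.0557 0.2452] 1.35
pred dial grip top (np.float64(328.3275210452114), np.float64(259.8063077100007)) disc (np.float64(327.0175485442979), np.float64(246.27834099359214))
tip (np.float64(153.15858723988893), np.float64(178.64908865147655))
```

View pics/w1.png

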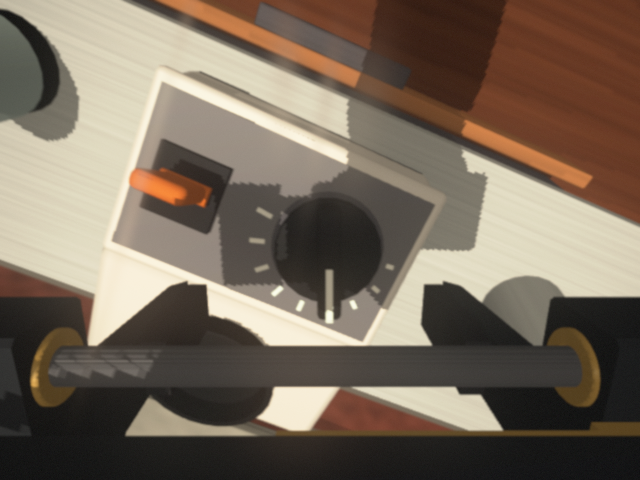

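The wrist view shows the disc centre at (328,246), matching the prediction. The pointer is at click 3, with six ticks on the lower-click side counted as expected. The paddle tip is near (152,182), also as predicted.

```bash
python3 - <<'E'
from h import *
rel(tool(C,np.radians(114)),Co+C@[0,.04,.019])
E
```

```text
shift [-0.7  4.3 80.4] turn [-0.0016 -0.0003 -0.0073] t 1.4
```

Request:
play_rows(plan=[[[0,0,30,0,0,0],[0,0,30,0,0,0],[0,0,30,0,0,0]]])

```text
time_s: 1.78
position: [0.537, 0.0643, 0.2172]
ee_rot: [[-0.895, -0.364, 0.259], [-0.378, 0.926, -0.006], [-0.238, -0.104, -0.966]]
force: [-0.4, 1.1, -1.0]
width: 0.0881
gripper_force: 0.0
```

```bash
python3 - <<'E'
from h import *
rel(tool(C,np.radians(114)),Co+C@[0,.04,.019])
E
```

```text
shift [ 0.7 -2.2 51.6] turn [0.0023 0.0017 0.0027] t 1.775
```

Request:
play_rows(plan=[[[0,-1,30,0,0,0],[0,-1,51,0,0,0],[0,-1,51,0,0,0],[0,-1,51,0,0,0]]])

```text
time_s: 2.28
position: [0.5512, 0.0619, 0.1687]
ee_rot: [[-0.895, -0.362, 0.261], [-0.376, 0.927, -0.007], [-0.239, -0.104, -0.965]]
force: [0.1, 1.2, 0.3]
width: 0.0883
gripper_force: 0.0
```

Request:
play_rows(plan=[[[0,0,0,0,0,0],[0,0,0,0,0,0],[0,0,0,0,0,0],[0,0,0,0,0,0],[0,0,0,0,0,0],[0,0,0,0,0,0]]], grip=0)

```text
time_s: 3.02
position: [0.5511, 0.0613, 0.1675]
ee_rot: [[-0.896, -0.361, 0.259], [-0.376, 0.927, -0.007], [-0.238, -0.104, -0.966]]
force: [-0.7, 0.1, 0.0]
width: 0.0302
gripper_force: 0.0
```

```bash
python3 - <<'E'
from h import *
rel(tool(C,np.radians(114)),Co+C@[0,.04,.019])
rel(tool(C,np.radians(66)),Co+C@[0,.04,.019])
E
```

```text
shift [0.3 0.6 0. ] turn [0.0012 0.0013 0.    ] t 3.025
shift [0.3 0.6 0. ] turn [0.0017 0.0007 0.8378] t 3.025
```

Still closing at 30 mm, so I'll close further and then turn about 48°.

Request:
play_rows(plan=[[[0,0,0,0,0,0],[0,0,0,0,0,0],[0,0,0,0,0,0],[0,0,0,0,0,0],[0,0,0,0,0,0]]])

```text
time_s: 3.65
position: [0.5507, 0.0622, 0.1675]
ee_rot: [[-0.895, -0.362, 0.259], [-0.376, 0.926, -0.006], [-0.238, -0.103, -0.966]]
force: [-2.7, 4.2, 1.0]
width: 0.0137
gripper_force: 30.0
```

Request:
play_rows(plan=[[[0,0,0,0,0,0.12],[0,0,0,0,0,0.25],[0,0,0,0,0,0.38],[0,0,0,0,0,0.51],[0,0,0,0,0,0.64],[0,0,0,0,0,0.75],[0,0,0,0,0,0.838],[0,0,0,0,0,0.838],[0,0,0,0,0,0.838],[0,0,0,0,0,0.838]]])

```text
time_s: 4.9
position: [0.5508, 0.0639, 0.1675]
ee_rot: [[-0.869, 0.421, 0.259], [0.435, 0.9, -0.004], [-0.235, 0.109, -0.966]]
force: [-2.5, 7.4, -0.2]
width: 0.0134
gripper_force: 30.0
```

```bash
python3 - <<'E'
from h import *
rel(tool(C,np.radians(66)),Co+C@[0,.04,.019]);s=bot.get_state();print(s['force'],s['torque'],s['width'],s['gripper_force'])
E
```

```text
shift [-0.6 -2.1  0.1] turn [ 0.0048 -0.0015  0.0027] t 4.9
[-2.546   7.4025 -0.1561] [1.4031 0.8041 0.3253] 0.013391206859235352 30.00002074521035
```

Request:
play_rows(plan=[[[0,0,0,0,0,0],[0,0,0,0,0,0],[0,0,0,0,0,0],[0,0,0,0,0,0],[0,0,0,0,0,0],[0,0,-40,0,0,0],[0,0,-80,0,0,0],[0,0,-100,0,0,0],[0,0,-100,0,0,0]]], grip=1)

```text
time_s: 6.02
position: [0.5257, 0.062, 0.2656]
ee_rot: [[-0.867, 0.424, 0.262], [0.438, 0.899, -0.007], [-0.239, 0.109, -0.965]]
force: [0.7, 0.2, -1.1]
width: 0.088
gripper_force: 0.0
```

```bash
python3 - <<'E'
from h import *
im=bot.camera("wrist"); cv2.imwrite("pics/w2.png",im[:,:,::-1])
W=np.eye(3)
# above jar: tool y along world angle 65deg
for a in (60,90): rel(tool(W,np.radians(a)),[.5445,-.204,.28])
E
```

```text
shift [-136.8 -229.1   -8.1] turn [0.1172 0.2361 0.0689] t 6.075
shift [-136.8 -229.1   -8.1] turn [ 0.0525  0.2606 -0.4517] t 6.075
```

View pics/w2.png

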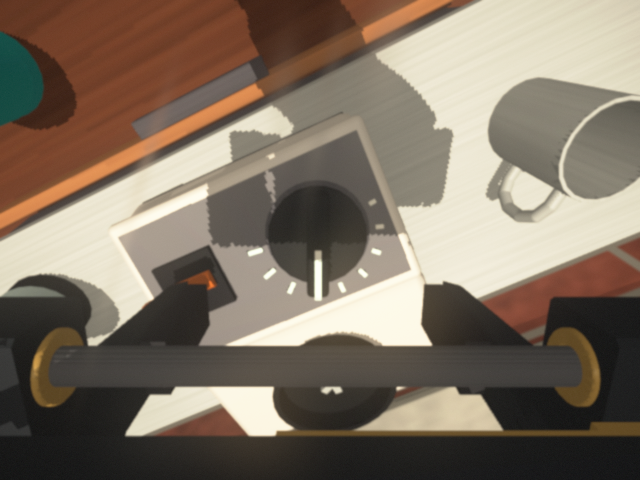

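The pointer is at (318,298) with five ticks on its low side and three on its high side, so the dial is at click 5. Next is the jar.

Request:
play_rows(plan=[[[-137,-229,-8,0.117,0.236,0.069],[-137,-229,-8,0.117,0.236,0.069],[-137,-229,-8,0.117,0.236,0.069],[-137,-229,-8,0.117,0.236,0.069],[-137,-229,-8,0.117,0.236,0.069],[-137,-229,-8,0.117,0.236,0.069],[-137,-229,-8,0.117,0.236,0.069],[-137,-229,-8,0.117,0.236,0.069]]])

```text
time_s: 7.08
position: [0.545, -0.2011, 0.2796]
ee_rot: [[-0.868, 0.496, -0.001], [0.496, 0.868, 0.001], [0.002, 0.0, -1.0]]
force: [-0.3, -0.4, -0.4]
width: 0.0881
gripper_force: 0.0
```

```bash
python3 - <<'E'
from h import *
s=bot.get_state(); im=bot.camera("wrist"); P=pose(s); np.save("P3.npy",P)
cv2.imwrite("pics/w3.png",im[:,:,::-1]); print(s['position'])
print("pred cap",proj("wrist",np.array([.5445,-.204,.21]),P))
rel(tool(np.eye(3),np.radians(60)),[.5445,-.204,.184])
E
```

```text
[ 0.545  -0.2011  0.2796]
pred cap (np.float64(308.34659062755435), np.float64(253.15671196856349))
shift [-0.9 -2.4 95.8] turn [ 0.0002 -0.0012  0.0037] t 7.125
```

View pics/w3.png

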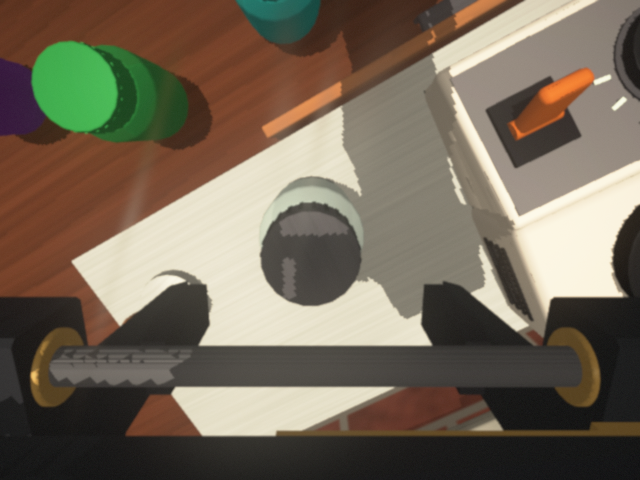

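The cap centre is at (311,254), against a predicted (308,253). Descending onto the cap.

Request:
play_rows(plan=[[[0,0,50,0,0,0],[0,0,80,0,0,0],[0,0,95,0,0,0],[0,0,95,0,0,0],[0,0,95,0,0,0]]])

```text
time_s: 7.75
position: [0.5456, -0.2038, 0.186]
ee_rot: [[-0.866, 0.5, 0.002], [0.5, 0.866, -0.001], [-0.002, 0.0, -1.0]]
force: [0.7, 0.1, 1.2]
width: 0.0884
gripper_force: 0.0
```

Request:
play_rows(plan=[[[0,0,0,0,0,0],[0,0,0,0,0,0],[0,0,0,0,0,0],[0,0,0,0,0,0],[0,0,0,0,0,0],[0,0,0,0,0,0],[0,0,0,0,0,0]]], grip=0)

```text
time_s: 8.62
position: [0.5448, -0.204, 0.1851]
ee_rot: [[-0.866, 0.5, -0.0], [0.5, 0.866, -0.0], [0.0, -0.001, -1.0]]
force: [-1.3, -0.2, 5.2]
width: 0.059
gripper_force: 30.0
```

Request:
play_rows(plan=[[[0,0,-20,0,0,0],[0,0,-50,0,0,0],[0,0,-90,0,0,0],[0,0,-130,0,0,0],[0,0,-165,0,0,0],[0,0,-180,0,0,0],[0,0,-180,0,0,0],[0,0,-180,0,0,0]]])

```text
time_s: 9.62
position: [0.5437, -0.2036, 0.3627]
ee_rot: [[-0.866, 0.5, -0.005], [0.5, 0.866, 0.001], [0.004, -0.002, -1.0]]
force: [0.2, -0.3, -4.0]
width: 0.0592
gripper_force: 30.0
```

```bash
python3 - <<'E'
from h import *
R=tool(np.eye(3),np.radians(60))
rel(R,[.5445,-.204,.365]);rel(R,[.680,.0185,.365])
s=bot.get_state();print(s['force'],s['torque'],s['width'])
E
```

```text
shift [-0.9  0.1 -2.3] turn [-0.0015 -0.0045  0.0004] t 9.625
shift [ -7.1 260.5  -2.7] turn [-0.0015 -0.0045  0.0004] t 9.625
[ 0.1749 -0.2669 -4.0002] [0.015  0.0726 0.0335] 0.059181541882494956
```

Request:
play_rows(plan=[[[-1,30,-2,0,0,0],[-2,75,-2,0,0,0],[-4,125,-2,0,0,0],[-5,175,-2,0,0,0],[-6,220,-2,0,0,0],[-7,250,-2,0,0,0],[-7,260,-2,0,0,0],[-7,260,-2,0,0,0],[-7,260,-2,0,0,0],[-7,260,-2,0,0,0]]])

```text
time_s: 10.88
position: [0.6805, 0.016, 0.3668]
ee_rot: [[-0.865, 0.502, -0.001], [0.502, 0.865, -0.001], [0.0, -0.001, -1.0]]
force: [-0.8, 0.3, -2.8]
width: 0.0592
gripper_force: 30.0
```

```bash
python3 - <<'E'
from h import *
R=tool(np.eye(3),np.radians(60))
rel(R,[.680,.0185,.290])
cv2.imwrite("pics/s2.png",cv2.resize(bot.camera("scene")[100:330,200:440,::-1],None,fx=2.5,fy=2.5,interpolation=3))
E
```

```text
shift [ 1.6  2.  76.8] turn [-0.0014 -0.0002 -0.0021] t 10.875
```

View pics/s2.png

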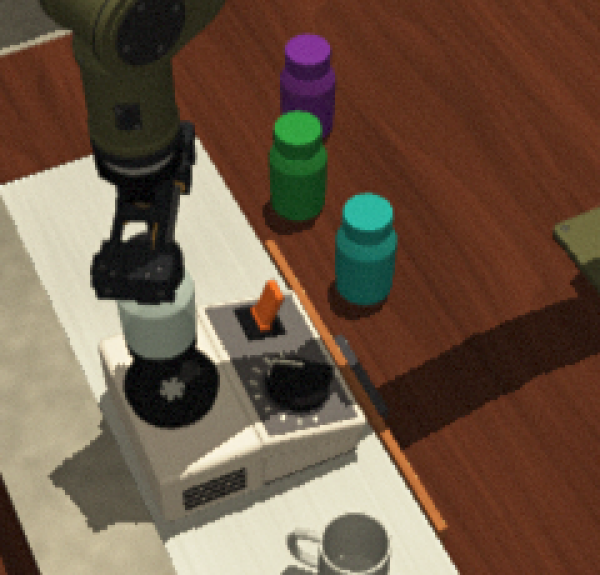

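The jar hangs upright above the socket, whose star is at crop (173,388). Lowering it.

Request:
play_rows(plan=[[[0,1,25,0,0,0],[1,1,50,0,0,0],[1,1,58,0,0,0],[1,1,64,0,0,0],[1,1,70,0,0,0],[1,1,75,0,0,0],[1,1,79,0,0,0],[1,1,79,0,0,0],[1,1,79,0,0,0]]])

```text
time_s: 12.05
position: [0.6805, 0.0193, 0.2879]
ee_rot: [[-0.866, 0.5, -0.0], [0.5, 0.866, -0.0], [0.0, -0.0, -1.0]]
force: [-0.4, -0.3, -3.8]
width: 0.0591
gripper_force: 30.0
```

```bash
python3 - <<'E'
from h import *
rel(tool(np.eye(3),np.radians(60)),[.680,.0185,.284]);s=bot.get_state();print(s['force'],s['torque'])
E
```

```text
shift [ 0.1 -0.9  3.9] turn [-0.0002 -0.0003  0.0002] t 12.05
[-0.4174 -0.293  -3.7823] [ 0.0062 -0.0313 -0.0054]
```

Request:
play_rows(plan=[[[0,0,2,0,0,0],[0,0,3,0,0,0],[0,0,4,0,0,0],[0,0,5,0,0,0],[0,0,5,0,0,0]]])

```text
time_s: 12.68
position: [0.6806, 0.0191, 0.2842]
ee_rot: [[-0.866, 0.5, 0.001], [0.5, 0.866, -0.0], [-0.001, 0.0, -1.0]]
force: [-2.7, -0.8, 5.9]
width: 0.0593
gripper_force: 30.0
```

Contact came at exactly the expected height. Releasing and lifting.

Request:
play_rows(plan=[[[0,0,0,0,0,0],[0,0,0,0,0,0],[0,0,0,0,0,0],[0,0,0,0,0,0],[0,0,0,0,0,0],[0,0,-20,0,0,0],[0,0,-60,0,0,0],[0,0,-110,0,0,0],[0,0,-130,0,0,0],[0,0,-130,0,0,0]]], grip=1)

```text
time_s: 13.92
position: [0.6812, 0.0195, 0.4144]
ee_rot: [[-0.866, 0.5, 0.003], [0.5, 0.866, 0.0], [-0.002, 0.002, -1.0]]
force: [-0.7, 1.8, -0.4]
width: 0.0882
gripper_force: 0.0
```

```bash
python3 - <<'E'
from h import *
cv2.imwrite("pics/s3.png",cv2.resize(bot.camera("scene")[100:330,200:440,::-1],None,fx=2.5,fy=2.5,interpolation=3))
rel(tool(np.eye(3),np.radians(88)),[.470,-.036,.400])
E
```

```text
shift [ 154.6 -153.1   12.6] turn [-0.0002 -0.0004 -0.4884] t 13.975
```

View pics/s3.png

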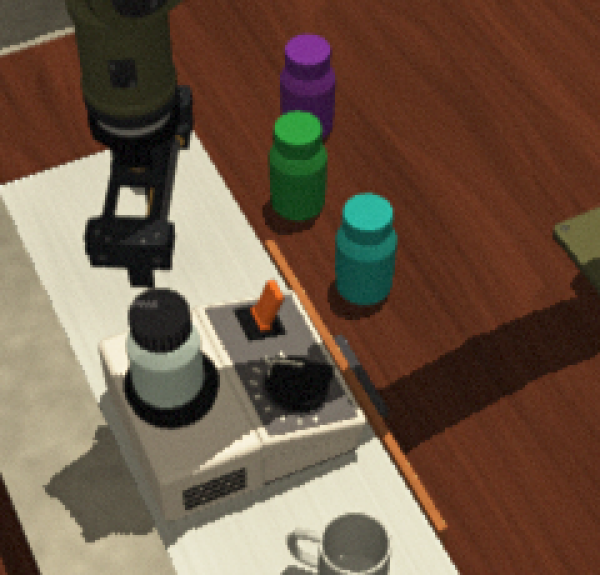

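The jar stands upright and centred in the collar, with its cap at crop (160,320). Moving to the paddle's front side with the fingers shut.

Request:
play_rows(plan=[[[155,-153,13,0,0,-0.488],[155,-153,13,0,0,-0.488],[155,-153,13,0,0,-0.488],[155,-153,13,0,0,-0.488],[155,-153,13,0,0,-0.488],[155,-153,13,0,0,-0.488],[155,-153,13,0,0,-0.488],[155,-153,13,0,0,-0.488]]], grip=0)

```text
time_s: 14.98
position: [0.4705, -0.0354, 0.3994]
ee_rot: [[-0.999, 0.035, -0.001], [0.035, 0.999, 0.001], [0.001, 0.001, -1.0]]
force: [-0.8, -0.3, -1.2]
width: 0.0101
gripper_force: 0.0
```

```bash
python3 - <<'E'
from h import *
rel(tool(np.eye(3),np.radians(88)),[.480,-.035,.178])
E
```

```text
shift [ -9.7   0.6 221.4] turn [ 0.0005 -0.001   0.0003] t 14.975
```

Request:
play_rows(plan=[[[-5,0,50,0,0,0],[-10,0,110,0,0,0],[-10,0,170,0,0,0],[-10,0,210,0,0,0],[-10,0,221,0,0,0],[-10,0,221,0,0,0],[-10,0,221,0,0,0]]])

```text
time_s: 15.85
position: [0.4809, -0.0361, 0.1803]
ee_rot: [[-0.999, 0.036, 0.003], [0.036, 0.999, -0.0], [-0.003, 0.0, -1.0]]
force: [-0.2, 0.2, 1.4]
width: 0.0004
gripper_force: 0.0
```

Request:
play_rows(plan=[[[-10,0,0,0,0,0],[-20,0,0,0,0,0],[-30,0,0,0,0,0],[-40,0,0,0,0,0],[-50,0,0,0,0,0],[-58,0,0,0,0,0],[-62,0,0,0,0,0],[-62,0,0,0,0,0]]])

```text
time_s: 16.85
position: [0.5419, -0.0384, 0.1787]
ee_rot: [[-0.999, 0.035, -0.0], [0.035, 0.999, -0.0], [0.0, -0.0, -1.0]]
force: [-1.7, -1.2, 1.5]
width: 0.0005
gripper_force: 0.4
```

Light contact at about 2 N. Pushing on to the stop.

Request:
play_rows(plan=[[[-2,0,0,0,0,0],[-4,0,0,0,0,0],[-6,0,0,0,0,0],[-6,0,0,0,0,0]]])

```text
time_s: 17.35
position: [0.5454, -0.0386, 0.1784]
ee_rot: [[-0.999, 0.035, -0.005], [0.035, 0.999, -0.001], [0.005, -0.001, -1.0]]
force: [-7.1, -0.4, 5.2]
width: 0.0002
gripper_force: 3.7
```

Request:
play_rows(plan=[[[-2,0,0,0,0,0],[-4,0,0,0,0,0],[-4,0,0,0,0,0]]])

```text
time_s: 17.73
position: [0.5458, -0.0387, 0.1783]
ee_rot: [[-0.999, 0.035, -0.012], [0.035, 0.999, -0.001], [0.012, -0.002, -1.0]]
force: [-13.4, 0.8, 11.0]
width: 0.0003
gripper_force: 8.2
```

The tool stopped moving at x = 0.546 while the force rose to 13 N. That is the predicted end stop. Backing off and checking.

Request:
play_rows(plan=[[[20,0,0,0,0,0],[50,0,0,0,0,0],[70,0,-20,0,0,0],[70,0,-70,0,0,0],[70,0,-120,0,0,0],[70,0,-150,0,0,0],[70,0,-150,0,0,0],[70,0,-150,0,0,0]]])

```text
time_s: 18.73
position: [0.4816, -0.0363, 0.328]
ee_rot: [[-0.999, 0.035, -0.001], [0.035, 0.999, -0.0], [0.001, -0.0, -1.0]]
force: [-0.1, -0.4, -0.0]
width: 0.0004
gripper_force: 0.0
```

```bash
python3 - <<'E'
from h import *
a=cv2.resize(bot.camera("scene")[140:400,200:400,::-1],(400,520),interpolation=3)
b=cv2.resize(bot.camera("top")[140:270,220:320+0,::-1],(400,520),interpolation=3)
cv2.imwrite("pics/f.png",np.hstack([a,b]))
for l in(0,.7): print(proj("scene",Co+C@[0,-.058,.002]+B@[np.sin(l-.41)*.054,0,np.cos(l-.41)*.054]))
E
```

```text
(np.float64(310.0109289621726), np.float64(213.36931857289727))
(np.float64(297.48184234475804), np.float64(217.3075306236579))
```

View pics/f.png

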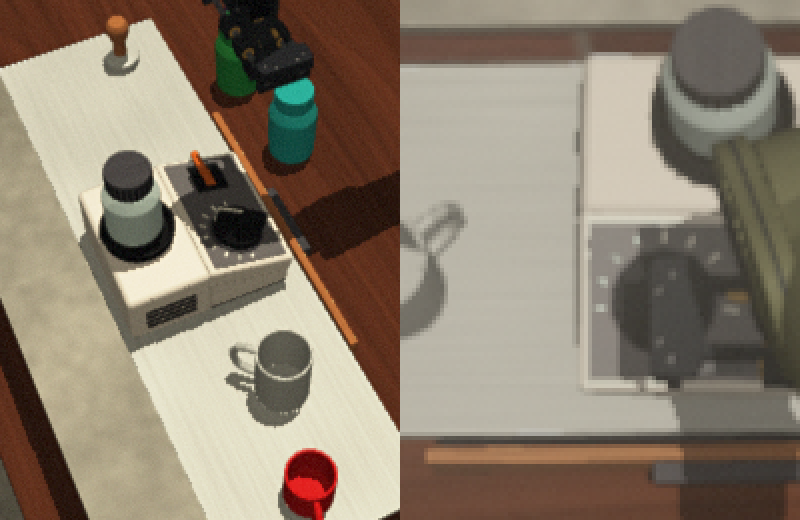

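The paddle tip is at scene (298,217), which matches the predicted "on" pose (297,217). The jar is seated, the dial is unchanged, and the cup, jug and tamper are standing.

```bash
python3 -c "
from rig import bot
print(bot.finish_job())"
```

```text
the job is handed in; nothing more can be done
None
```

The frosted jar is seated upright in the socket, the dial is on click 5, and the start paddle was then pushed to its far end; the cup, tamper and jug were not touched, and I handed the job in at about 19 s.

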